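# Line up brittle spot plates in the oven shelf's bays

### The job

Slide the three white porcelain spot plates along the oven shelf into an even row: one in each of the three bays, pushed fully home with a long side flat against the raised lip. The porcelain is brittle and cracks if anything presses on it with more than 15 N, so nudge the plates gently without pinching or lifting them. Leave the glass jar, the metal weight, the wash bottle and the beaker standing where they are.

Things in the scene. Friction and masses are not known exactly. Their poses are not given: they have to be found in the camera images.
- shelf: fixed flat steel oven shelf on the bench, 330 (its x) x 486 (its y), 10 thick, dark slots; origin: centre of its underside. A lip, 14 above the top face, runs along the +y edge (inner face at y = 235); other edges are open. Four ribs, 4 thick, 12 high, stand out 30 from the lip (y = 205 to 235) at x = -132, -44, 44, 132: three bays, each 84 clear
- bay0 (a point): bay at shelf x = -88: the point on the shelf's top face where the centre of a plate's underside lies when the plate is centred and touches the lip (25 from the lip); axes as the shelf's, +y towards the lip
- bay1 (a point): bay at shelf x = 0: the point on the shelf's top face where the centre of a plate's underside lies when the plate is centred and touches the lip (25 from the lip); axes as the shelf's, +y towards the lip
- bay2 (a point): bay at shelf x = 88: the point on the shelf's top face where the centre of a plate's underside lies when the plate is centred and touches the lip (25 from the lip); axes as the shelf's, +y towards the lip
- plate_a: white porcelain spot plate, one of three identical: a flat block 70 long (its x) x 50 wide (its y) x 16 high with six shallow grey wells on top, about 0.15 kg; origin at the centre of its underside
- plate_b: white porcelain spot plate, one of three identical: a flat block 70 long (its x) x 50 wide (its y) x 16 high with six shallow grey wells on top, about 0.15 kg; origin at the centre of its underside
- plate_c: white porcelain spot plate, one of three identical: a flat block 70 long (its x) x 50 wide (its y) x 16 high with six shallow grey wells on top, about 0.15 kg; origin at the centre of its underside
- jar: amber glass jar with a cap, 50 in diameter, 45 high, loose, standing in the middle of the shelf; origin at the centre of its underside
- weight: steel balance weight with a knob, 44 in diameter, 62 high, loose on the bench beyond the shelf; origin at the centre of its underside
- washbottle: white plastic bottle, 64 in diameter, 150 high, loose on the bench right of the shelf; origin at the centre of its underside
- beaker: glass beaker, 70 in diameter, 90 high, loose on the bench left of the shelf; origin at the centre of its underside
There are look-alikes about, which are no part of the job. What is shaped like the plate_b but red is not meant. Leave any black look-alike of the plate_a alone.

How it is judged:
By the outcome, as a careful person would: the job done as asked, in the order asked, and still so for the second after the job is handed in, with the robot touching nothing.
It also fails if it takes over 72 s, if anything falls off the work surface, if the arm or the gripper's body presses on something with over 40 N, if the wrist force passes 120 N, or if a joint passes its speed limit or range.

### The arm

A 6-joint arm with a two-finger parallel gripper is mounted at the origin on the work surface. World frame = base frame: x ahead of the robot, y to its left, z up, the work surface at z = 0. Lengths are in m, angles in rad, forces in N, time in s.
With the tool pointing down it reaches from about 0.35 to 0.725 m from the base axis. Payload 6 kg.
Tool frame: the origin (TCP) lies midway between the tips of the shut fingers; the grasp point (between the pads) lies 19 mm behind it (env.grip_depth is the distance from the TCP to the grasp point, in m); z points along the fingers, y is the line along which they close (so a half turn about z gives the same grasp; the last joint's range is limited). The gripper opens to 85 mm and grips with 20 to 120 N. Pads are 22 mm wide; open, the fingers measure 114 mm over their backs; the gripper's body (76 mm by 85 mm) begins 54 mm behind the grasp point. The pads swing forward as they close: fully open they stand 13 mm farther back than shut.
Start: joints at [1.612, 0.04, 0.085, 0, -1.615, -0.334], TCP at [0.173, 0.574, 0.21] pointing down, gripper open.
Joint ranges: [-2.56, 2.56], [-1.29, 2.01], [-1.08, 1.49], [-3.29, 1.98], [-2.81, -0.18], [-2.99, 2.99]. Speed limits (rad/s): [2.57, 2.57, 3.01, 3.14, 3.14, 3.14].

### API

Orientations are given as a rotation vector (axis times angle).
In Python, from rig import env gives the robot as it stands.
- The arm moves only by the tool servo_tool, never from a script. Its argument "rows" is a list of rows, each a list of 3 entries, a list of its own where there are three numbers: the shift along the tool's x, y, z in m, then the turn about the tool's z in degrees, then the finger opening in m, from 0 to 0.0854. A call has 1 to 12 rows; each row shifts and turns the commanded pose from where the row before left it, along the tool's axes as they then stand; what a row does not reach is not made up. A row lasts 1/8 s, in which the tool goes at most 62.5 mm and 10.7 degrees, less where a joint would pass 70% of its speed; a pose out of reach is approached as far as the arm can. A call with a gripper value outside its range is refused whole. The fingers move at their own pace and stop on an object; "newtons" is the grip in N (left out, the last holds). Time passes only in rows, so rows that do not move let the fingers close. It gives the time, the measured TCP pose, the force, the opening and the grip force at its end, in the units of the state.
- env.read_state(): the state, without advancing time (a new reading comes with each control period).
- env.camera(name): name is "scene" or "top"; returns (picture, depth): 400x640x3 uint8, red, green, blue; 400x640 float32, m along the optical axis (not along the pixel's ray), 0 where there is no reading.
- env.calibration(name): a dict with "camera_matrix" (3x3 intrinsics, pixels), "eye" and "attitude" of the camera in the world. Camera axes: x right, y up, looking along -z (the intrinsics and any distortion apply to the point x, -y, -z); pixel columns grow to the right and rows downward; lengths in m; the calibration is good to about 2 mm. A picture is of the moment at which its call begins. calibration takes no time and is no camera call.
- env.sign_off(): hands the job in; it is judged then, once.
The state is a dict: "time": time; "joint_pos": joint angles; "qvel": joint speeds; "tau": joint torques, N m; "ee_pos": TCP position; "tool_rot": TCP orientation; "force": force on the tool from outside, world axes, zero at the start; "torque": the same for the moment, N m; "opening": finger opening in m; "gripper_force": force on a finger pad.
Only numpy, scipy, OpenCV 4.12 (cv2) and the standard library are available. Lean on these libraries where they do the work, as an engineer would, in place of code of your own. Each camera call takes 0.05 s, during which the arm holds its last target. There are 200 camera calls.

## Working session

There is one attempt and no reset: what is moved stays moved. The work goes in short steps, Python scripts to look and compute and a tool call to move; the robot and the scene stay as the last step left them, time stands still between calls to the robot, and variables do not carry over. Pictures are saved under pics/ and viewed, at most 10 in all, crops included, and the job is handed in when it is done.

Besides the shell and the picture viewer there is one more tool, called after "Emit:" as a command line: name --argument value ..., lists and objects as JSON in quotes. servo_tool: Moves the arm, as the interface text tells. Its arguments: {"type":"object","properties":{"rows":{"type":"array","items":{"type":"array"}},"newtons":{"type":"number"}},"required":["rows"]}

```bash
mkdir -p pics; python3 - <<'E'
from rig import env
import cv2,numpy as np
for n in("scene","top"):
    p,d=env.camera(n); cv2.imwrite(f"pics/{n}0.png",p[...,::-1]); np.save(f"{n}_d.npy",d); print(n,env.calibration(n))
print(env.read_state())
E
```

```text
scene {'camera_matrix': array([[435.55689342,   0.        , 310.80761569],
       [  0.        , 435.55689342, 206.08272051],
       [  0.        ,   0.        ,   1.        ]]), 'eye': array([ 1.4424734 , -0.01384561,  0.9607377 ]), 'attitude': array([0.55497571, 0.58976966, 1.50099678])}
top {'camera_matrix': array([[508.81208792,   0.        , 316.22043716],
       [  0.        , 508.81208792, 198.93300043],
       [  0.        ,   0.        ,   1.        ]]), 'eye': array([ 0.34988382, -0.04763868,  1.88765744]), 'attitude': array([ 0.11986043, -0.09908582, -1.58085206])}
{'time': 0.1, 'joint_pos': array([ 1.61168941e+00,  4.07490749e-02,  8.39234292e-02, -4.04869948e-04,
       -1.61548295e+00, -3.33682881e-01]), 'qvel': array([ 6.33247093e-04,  7.87799963e-04,  4.56186073e-04,  8.52514595e-04,
        5.48292581e-05, -1.29608382e-03]), 'tau': array([-5.09465302e-03, -3.69343472e+01,  3.48284233e+01,  6.95162103e+00,
       -4.55216184e-03,  3.87047280e-06]), 'ee_pos': array([0.17302237, 0.57417729, 0.20898794]), 'tool_rot': array([ 3.10644790e+00, -4.58016792e-01, -1.81854955e-04]), 'force': array([-0.12749268, -0.72878999,  1.55963442]), 'torque': array([-0.02523425,  0.02351274, -0.00083895]), 'gripper_force': 0.0, 'opening': 0.0852195223651981}
```

View pics/top0.png

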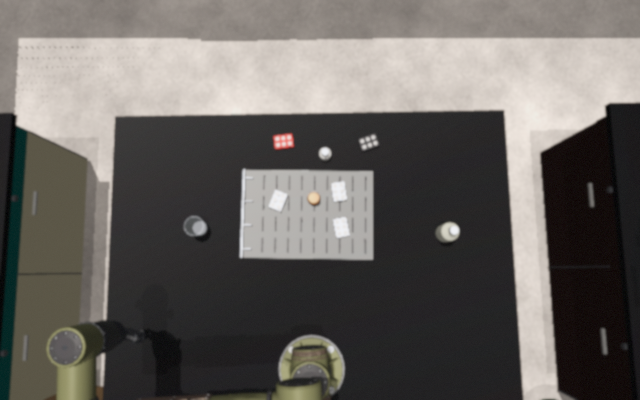

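View pics/scene0.png

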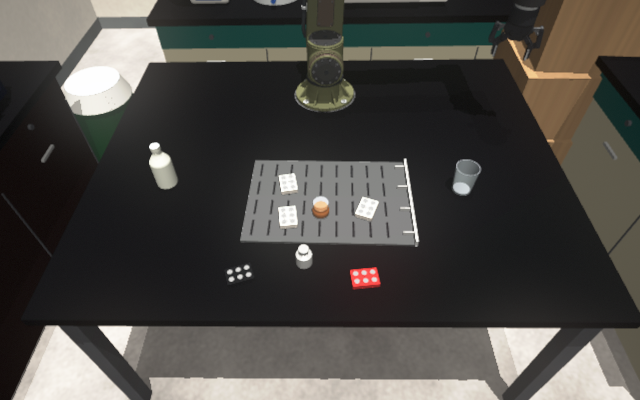

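The white plates are at top (278,200), (339,191), (342,227), and at scene (367,208), (288,216), (288,183). The look-alikes are the red one at scene (365,278) and the black one at (240,273), both off the shelf. The three white ones on the shelf fit the description. I'll confirm this in a rectified crop.

```bash
cat > h.py <<'E'
from rig import env
import cv2,numpy as np
from scipy.spatial.transform import Rotation as R
def cal(n):
    c=env.calibration(n); return np.array(c["camera_matrix"]),np.array(c["eye"]),R.from_rotvec(c["attitude"]).as_matrix()
def proj(n,P):
    K,e,A=cal(n); q=(np.atleast_2d(P)-e)@A; q=q*[1,-1,-1]; q=q@K.T; return q[:,:2]/q[:,2:]
def rect(n,img,z,x0,x1,y0,y1,s):
    # u -> along -y (left=+y), v -> -x (up=+x); s px per m
    W,H=int((y1-y0)*s),int((x1-x0)*s)
    v,u=np.mgrid[:H,:W]; P=np.stack([x1-v/s,y1-u/s,0*u+z],-1).reshape(-1,3)
    m=proj(n,P).reshape(H,W,2).astype(np.float32)
    return cv2.remap(img,m[...,0],m[...,1],cv2.INTER_CUBIC)
X0,X1,Y0,Y1=0.30,0.80,-0.30,0.30
def plates(n,img,s=2000):
    r=rect(n,img,0.026,X0,X1,Y0,Y1,s); 
    return r
E
python3 - <<'E'
from h import *
for n in("top","scene"):
    img=cv2.imread(f"pics/{n}0.png"); r=rect(n,img,0.026,.3,.8,-.3,.3,1200); cv2.imwrite(f"pics/{n}r.png",r); print(r.shape)
d=np.load("scene_d.npy")
E
```

```text
(600, 720, 3)
(600, 720, 3)
```

View pics/scener.png

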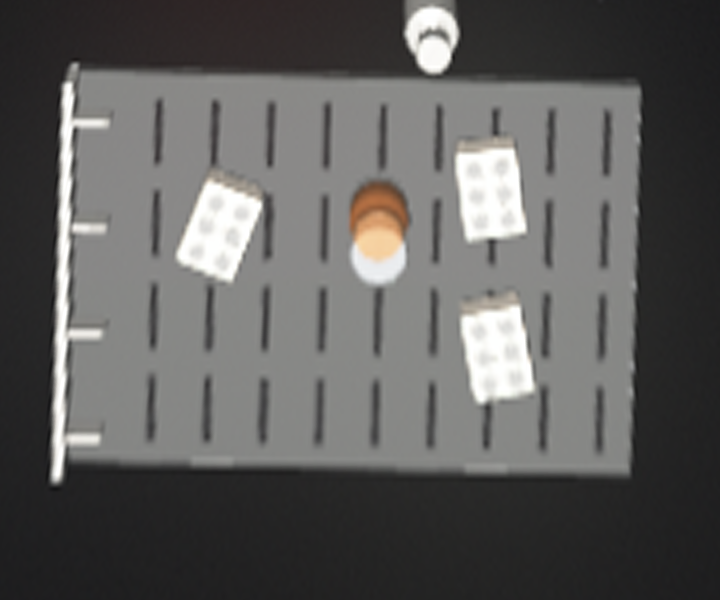

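View pics/topr.png

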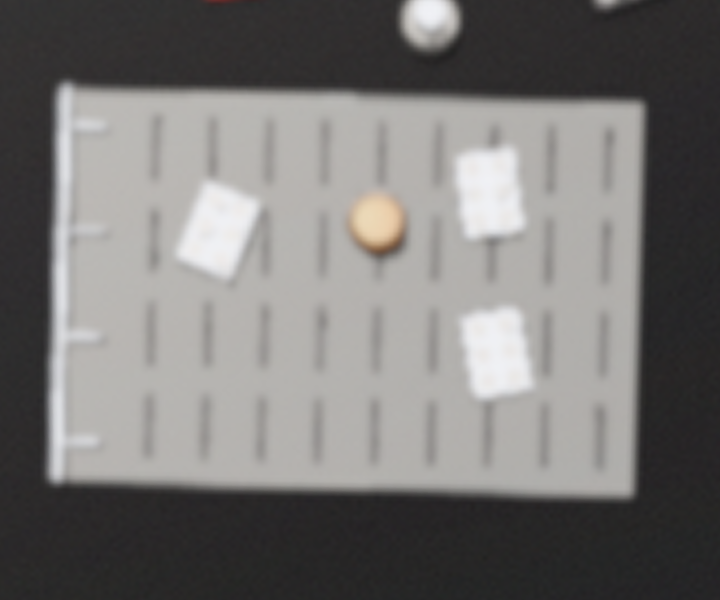

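The crops confirm it: the three white plates on the shelf are at rectified scene px L (219,228), UR (490,190) and LR (497,353). The lip is on the left (+y), the ribs are at v≈124, 228, 333 and 439, and the jar is at about (378,222). Next I measure their poses.

```bash
cat >> h.py <<'E'
def find(n,img,s=2000,th=None):
    r=rect(n,img,0.026,.3,.8,-.3,.3,s).astype(int); g=r.min(2).astype(np.uint8)
    if th is None: th={"top":208,"scene":175}[n]
    m=cv2.morphologyEx((g>th).astype(np.uint8),cv2.MORPH_OPEN,np.ones((25,25)))
    out=[]
    for c in cv2.findContours(m,0,2)[0]:
        if cv2.contourArea(c)<0.0015*s*s: continue
        b=cv2.boxPoints(cv2.minAreaRect(c)); w=np.c_[.8-b[:,1]/s,.3-b[:,0]/s]
        e=[w[1]-w[0],w[2]-w[1]]; e.sort(key=np.linalg.norm); l=e[1]*np.sign(e[1][0])
        out.append((*np.round(w.mean(0)*1e3,1),round(np.degrees(np.arctan2(l[1],l[0])),1),*[round(np.linalg.norm(k)*1e3,1) for k in e]))
    return out
def goal(x,y,yaw):  # mm, deg yaw of tool x; prints required tool-frame shift from measured pose
    s=env.read_state(); Rm=R.from_rotvec(s["tool_rot"]).as_matrix(); p=s["ee_pos"]
    cy=np.degrees(np.arctan2(Rm[1,0],Rm[0,0])); d=Rm.T@(np.array([x/1e3,y/1e3,p[2]])-p)
    print("tool shift mm",np.round(d*1e3,1),"turn deg",round((cy-yaw+180)%360-180,1),"yaw now",round(cy,1),"p",np.round(p*1e3,1))
def look(tag):
    for n in("top","scene"):
        p,d=env.camera(n); img=p[...,::-1].copy(); cv2.imwrite(f"pics/{n}{tag}.png",img)
        for f in find(n,img): print(n,f)
E
python3 - <<'E'
from h import *
for n in("top","scene"):
    img=cv2.imread(f"pics/{n}0.png")
    for f in find(n,img): print(n,f)
    # ribs / lip at z=.022
    r=rect(n,img,.022,.3,.8,-.3,.3,2000).min(2)
    # rib: look in column window inside bay depth, profile along v
    for u in(130,145,160):
        col=cv2.GaussianBlur(r[:,u-6:u+6].mean(1)[:,None],(1,9),0)[:,0]; base=np.median(col[200:720])
        res=[]
        for v0 in(207,380,555,732):
            w=np.clip(col[v0-25:v0+25]-base-8,0,None); res.append(round(800-(v0-25+(w*np.arange(50)).sum()/max(w.sum(),1))/2,1))
        print(n,"u",u,"y",300-u/2,"ribs x",res)
    # lip at z=.024: row profiles at bay centres
    r=rect(n,img,.024,.3,.8,-.3,.3,2000).min(2)
    for v in(293,468,643):
        row=r[v-20:v+20].mean(0); seg=row[70:150]; base=row[150:190].mean(); pk=seg.max(); i=70+seg.argmax()
        j=i+np.argmax(row[i:]<(base+pk)/2); k=i-np.argmax(row[i::-1]<(pk/2)); print(n,"x",800-v/2,"lip inner y",300-j/2,"outer",300-k/2)
E
```

```text
top (np.float32(506.7), np.float32(-113.1), np.float32(10.2), np.float32(50.5), np.float32(70.0))
top (np.float32(609.7), np.float32(119.2), np.float32(-21.7), np.float32(50.0), np.float32(70.0))
top (np.float32(640.2), np.float32(-106.8), np.float32(5.2), np.float32(51.3), np.float32(69.0))
top u 130 y 235.0 ribs x [np.float64(698.1), np.float64(610.5), np.float64(522.0), np.float64(433.7)]
top u 145 y 227.5 ribs x [np.float64(697.9), np.float64(610.6), np.float64(521.8), np.float64(433.8)]
top u 160 y 220.0 ribs x [np.float64(697.6), np.float64(610.7), np.float64(522.0), np.float64(434.2)]
top x 653.5 lip inner y 242.0 outer 255.5
top x 566.0 lip inner y 244.5 outer 258.0
top x 478.5 lip inner y 247.5 outer 260.5
scene (np.float32(505.6), np.float32(-113.9), np.float32(9.6), np.float32(53.3), np.float32(76.8))
scene (np.float32(607.7), np.float32(117.7), np.float32(-22.0), np.float32(52.4), np.float32(75.4))
scene (np.float32(639.3), np.float32(-108.0), np.float32(6.4), np.float32(53.2), np.float32(75.7))
scene u 130 y 235.0 ribs x [np.float64(694.8), np.float64(606.6), np.float64(518.0), np.float64(430.0)]
scene u 145 y 227.5 ribs x [np.float64(694.3), np.float64(606.3), np.float64(518.0), np.float64(430.0)]
scene u 160 y 220.0 ribs x [np.float64(694.3), np.float64(606.2), np.float64(518.0), np.float64(430.1)]
scene x 653.5 lip inner y 242.0 outer 251.0
scene x 566.0 lip inner y 244.5 outer 254.0
scene x 478.5 lip inner y 246.5 outer 256.0
```

Emit:
servo_tool --rows '[[[0,0,0.01],9.6,0.03],[[0,0,0.01],9.6,0.03],[[0,0,0.01],9.6,0.03],[[0,0,0.01],9.6,0.03],[[0,0,0.01],9.6,0.03],[[0,0,0.01],9.6,0.03],[[0,0,0.01],9.6,0.03],[[0.048,-0.016,0],0,0.03],[[0.048,-0.016,0],0,0.03],[[0.048,-0.016,0],0,0.03],[[0.048,-0.016,0],0,0.03],[[0.048,-0.016,0],0,0.03]]' --newtons 20

```text
time: 1.6
ee_pos: [0.2782, 0.3425, 0.1396]
tool_rot: [2.335, -2.101, 0.0]
force: [1.6, 0.3, -0.1]
opening: 0.03
gripper_force: 0.0
```

Emit:
servo_tool --rows '[[[0.048,-0.016,0],0,0.03],[[0.048,-0.016,0],0,0.03],[[0.048,-0.016,0],0,0.03],[[0.048,-0.016,0],0,0.03],[[0.048,-0.016,0],0,0.03],[[0.048,-0.016,0],0,0.03],[[0.048,-0.016,0],0,0.03],[[0.048,-0.016,0],0,0.03],[[0.048,-0.016,0],0,0.03],[[0.048,-0.016,0],0,0.03],[[0.048,-0.016,0],0,0.03]]'

```text
time: 2.98
ee_pos: [0.5086, -0.1642, 0.1395]
tool_rot: [2.335, -2.102, -0.001]
force: [0.3, 0.1, 0.6]
opening: 0.0297
gripper_force: 0.0
```

```bash
python3 -c "
from h import *
goal(510,-161,-84); s=env.read_state(); print(s['force'],s['opening'],s['time'])"
```

```text
tool shift mm [-3.  -1.7 -0. ] turn deg 0.0 yaw now -84.0 p [ 508.6 -164.2  139.5]
[0.32850771 0.08057337 0.55709633] 0.029709204520271402 2.975
```

Emit:
servo_tool --rows '[[[-0.003,-0.002,0.04],0,0.03],[[0,0,0.04],0,0.03],[[0,0,0.03],0,0.03],[[0,0,0.01],0,0.03],[[0,0,0.006],0,0.03],[[-0.004,0,0],0,0.03],[[-0.004,0,0],0,0.03],[[-0.004,0,0],0,0.03],[[-0.004,0,0],0,0.03],[[-0.004,0,0],0,0.03],[[-0.005,0,0],0,0.03],[[-0.005,0,0],0,0.03]]'

```text
time: 4.47
ee_pos: [0.5068, -0.1291, 0.0139]
tool_rot: [2.335, -2.102, 0.0]
force: [-0.3, 0.1, 0.4]
opening: 0.03
gripper_force: 0.0
```

```bash
python3 -c "
from h import *
goal(510,-161,-84); s=env.read_state(); print(s['force'],s['opening']); look('1')"
```

```text
tool shift mm [32.   0.2  0. ] turn deg 0.0 yaw now -84.0 p [ 506.8 -129.1   13.9]
[-0.30631041  0.11988231  0.42712744] 0.0299821019452239
top (np.float32(609.7), np.float32(119.2), np.float32(-21.9), np.float32(50.1), np.float32(70.0))
top (np.float32(640.2), np.float32(-106.8), np.float32(3.7), np.float32(51.5), np.float32(68.4))
scene (np.float32(511.0), np.float32(-100.7), np.float32(-0.0), np.float32(31.5), np.float32(62.0))
scene (np.float32(607.8), np.float32(117.7), np.float32(-21.8), np.float32(52.4), np.float32(75.3))
scene (np.float32(639.8), np.float32(-107.9), np.float32(6.5), np.float32(53.2), np.float32(74.7))
```

Emit:
servo_tool --rows '[[[-0.007,0,0],0,0.03],[[-0.009,0,0],0,0.03],[[-0.009,0,0],0,0.03],[[-0.009,0,0],0,0.03],[[-0.009,0,0],0,0.03],[[-0.009,0,0],0,0.03],[[-0.009,0,0],0,0.03],[[-0.009,0,0],0,0.03],[[-0.009,0,0],0,0.03],[[-0.009,0,0],0,0.03],[[-0.009,0,0],0,0.03],[[-0.009,0,0],0,0.03]]'

```text
time: 6.08
ee_pos: [0.4957, -0.0234, 0.0139]
tool_rot: [2.335, -2.102, 0.0]
force: [0.7, 0.2, 0.5]
opening: 0.03
gripper_force: 0.0
```

Emit:
servo_tool --rows '[[[-0.009,0,0],0,0.03],[[-0.009,0,0],0,0.03],[[-0.009,0,0],0,0.03],[[-0.009,0,0],0,0.03],[[-0.009,0,0],0,0.03],[[-0.009,0,0],0,0.03],[[-0.009,0,0],0,0.03],[[-0.009,0,0],0,0.03],[[-0.008,0,0],0,0.03],[[-0.006,0,0],0,0.03],[[-0.004,0,0],0,0.03],[[-0.002,0,0],0,0.03]]'

```text
time: 7.58
ee_pos: [0.486, 0.0676, 0.0139]
tool_rot: [2.335, -2.101, 0.0]
force: [0.7, 0.0, -0.4]
opening: 0.0297
gripper_force: 0.0
```

```bash
python3 -c "
from h import *
look('2');goal(480,68,-84); 
for n in ('top','scene'):
    cv2.imwrite(f'pics/{n}2r.png',rect(n,cv2.imread(f'pics/{n}2.png'),.026,.4,.75,-.2,.3,1200))
a=cv2.imread('pics/top2r.png');b=cv2.imread('pics/scene2r.png');cv2.imwrite('pics/c2.png',cv2.resize(np.vstack([a,b]),None,fx=.7,fy=.7))"
```

```text
top (np.float32(506.8), np.float32(-113.2), np.float32(10.2), np.float32(50.5), np.float32(69.9))
top (np.float32(609.9), np.float32(119.1), np.float32(-21.8), np.float32(50.0), np.float32(69.5))
top (np.float32(640.2), np.float32(-106.8), np.float32(5.2), np.float32(51.3), np.float32(69.0))
scene (np.float32(505.6), np.float32(-113.9), np.float32(9.6), np.float32(53.3), np.float32(76.8))
scene (np.float32(607.7), np.float32(117.7), np.float32(-22.0), np.float32(52.4), np.float32(75.4))
scene (np.float32(639.3), np.float32(-108.0), np.float32(6.5), np.float32(53.2), np.float32(75.7))
tool shift mm [-1.1  6.  -0. ] turn deg 0.0 yaw now -84.0 p [486.1  67.5  13.9]
```

View pics/c2.png

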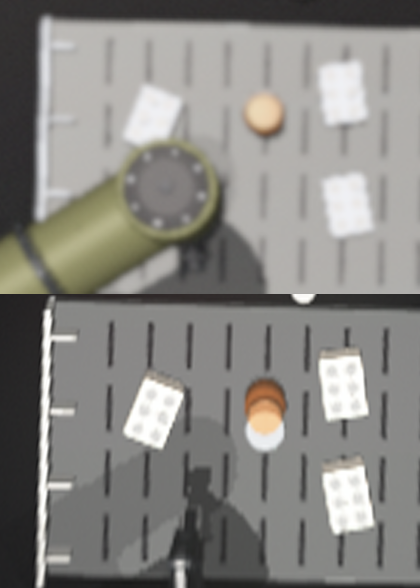

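The picture shows that LR has not moved: it is still at crop px (347,205), so the fingers passed over it. I'll check where the fingertips actually are.

```bash
python3 - <<'E'
from h import *
p,d=env.camera("scene"); s=env.read_state(); q=s["ee_pos"]
u,v=proj("scene",q)[0]; print(u,v)
Rm=R.from_rotvec(s["tool_rot"]).as_matrix()
K,e,A=cal("scene")
vv,uu=np.mgrid[:400,:640]; ray=np.stack([(uu-K[0,2])/K[0,0],-(vv-K[1,2])/K[1,1],-np.ones_like(uu)],-1)
W=(ray*d[...,None])@A.T+e
L=(W-q)@Rm
m=(d>0)&(abs(L[...,0])<.03)&(abs(L[...,1])<.06)&(L[...,2]<0.02)&(L[...,2]>-.15)
z=W[...,2]
for lo in np.arange(0,.12,.006):
    k=m&(z>=lo)&(z<lo+.006)
    if k.any(): print(f"z {lo*1e3:.0f} n {k.sum()} tx {L[k][:,0].min()*1e3:.0f}..{L[k][:,0].max()*1e3:.0f} ty {L[k][:,1].min()*1e3:.0f}..{L[k][:,1].max()*1e3:.0f}")
c=p[int(v)-70:int(v)+30,int(u)-60:int(u)+60,::-1].copy(); c=cv2.resize(c,None,fx=5,fy=5,interpolation=cv2.INTER_CUBIC)
cv2.circle(c,(300,350),4,(0,0,255),1); cv2.imwrite("pics/tip.png",c)
E
```

```text
347.0821647362332 180.12408319475622
z 0 n 7 tx -25..10 ty -57..41
z 6 n 351 tx -30..30 ty -60..58
z 12 n 59 tx -29..29 ty -59..58
z 30 n 2 tx 1..4 ty -22..-20
z 36 n 7 tx -11..11 ty -26..17
z 42 n 9 tx -10..11 ty -28..20
z 48 n 15 tx -10..11 ty -32..21
z 54 n 14 tx -5..12 ty -32..17
z 60 n 10 tx -8..11 ty -31..-19
z 66 n 2 tx 7..12 ty -31..-20
z 72 n 2 tx 12..12 ty -24..20
z 78 n 6 tx -5..13 ty -46..21
z 84 n 16 tx -10..13 ty -49..23
z 90 n 12 tx -9..13 ty -52..-19
z 96 n 8 tx -12..14 ty -54..12
z 102 n 28 tx -16..18 ty -58..17
z 108 n 15 tx -12..17 ty -59..14
z 114 n 19 tx -15..17 ty -59..16
```

View pics/tip.png

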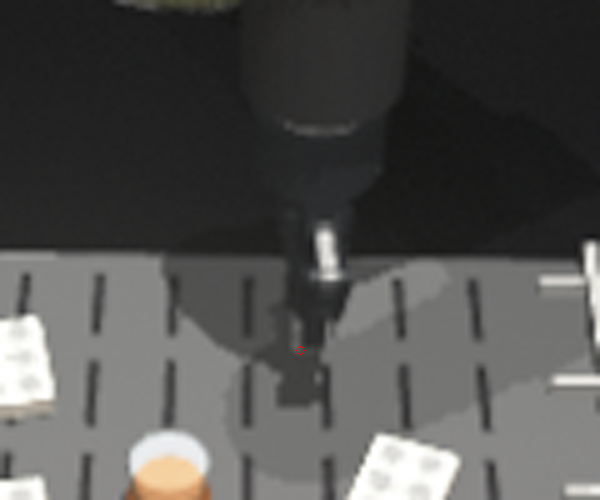

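The tips sit around z≈30 mm here, well above the TCP reading of 14 mm. I'll probe down gently over bare shelf.

Emit:
servo_tool --rows '[[[0,0,0.004],0,0.03],[[0,0,0.004],0,0.03],[[0,0,0.002],0,0.03],[[0,0,0.001],0,0.03],[[0,0,0.001],0,0.03],[[0,0,0],0,0.03]]'

```text
time: 8.48
ee_pos: [0.4861, 0.0675, 0.0019]
tool_rot: [2.335, -2.102, 0.0]
force: [-0.6, 0.1, -0.4]
opening: 0.0302
gripper_force: 0.0
```

Emit:
servo_tool --rows '[[[0,0,0.001],0,0.03],[[0,0,0.001],0,0.03],[[0,0,0],0,0.03]]'

```text
time: 8.85
ee_pos: [0.486, 0.0674, -0.0002]
tool_rot: [2.335, -2.101, 0.0]
force: [0.3, -0.3, -0.0]
opening: 0.0303
gripper_force: 0.0
```

Emit:
servo_tool --rows '[[[0,0,0.001],0,0.03],[[0,0,0.001],0,0.03],[[0,0,0],0,0.03]]'

```text
time: 9.22
ee_pos: [0.486, 0.0674, -0.0022]
tool_rot: [2.335, -2.101, 0.0]
force: [-0.7, 0.7, -0.2]
opening: 0.0297
gripper_force: 0.0
```

Emit:
servo_tool --rows '[[[0,0,0.001],0,0.03],[[0,0,0.001],0,0.03],[[0,0,0],0,0.03]]'

```text
time: 9.6
ee_pos: [0.486, 0.0674, -0.0042]
tool_rot: [2.335, -2.101, 0.0]
force: [-0.2, -0.1, 1.0]
opening: 0.0299
gripper_force: 0.0
```

Emit:
servo_tool --rows '[[[0,0,0.001],0,0.03],[[0,0,0.001],0,0.03],[[0,0,0],0,0.03]]'

```text
time: 9.98
ee_pos: [0.486, 0.0674, -0.0062]
tool_rot: [2.335, -2.101, 0.0]
force: [0.5, 0.3, -0.9]
opening: 0.0301
gripper_force: 0.0
```

```bash
python3 - <<'E'
from h import *
p,d=env.camera("scene"); s=env.read_state(); q=s["ee_pos"]
Rm=R.from_rotvec(s["tool_rot"]).as_matrix()
K,e,A=cal("scene")
vv,uu=np.mgrid[:400,:640]; ray=np.stack([(uu-K[0,2])/K[0,0],-(vv-K[1,2])/K[1,1],-np.ones_like(uu)],-1)
W=(ray*d[...,None])@A.T+e
L=(W-q)@Rm
m=(d>0)&(abs(L[...,0])<.012)&(abs(L[...,1])<.032)&(L[...,2]>-.1)
h=np.histogram(W[...,2][m]*1e3,bins=np.arange(0,70,3)); print(h[0])
print(s["ee_pos"],s["force"])
E
```

```text
[ 0  1 15 21  6  1  3  6  9  4  3  5  7  6  6  1  1  0  0  1  0  0  1]
[ 0.48605399  0.06742794 -0.00613817] [-0.69846818 -0.61375583 -0.46454265]
```

Emit:
servo_tool --rows '[[[0,0,0.001],0,0.03],[[0,0,0.001],0,0.03],[[0,0,0.001],0,0.03],[[0,0,0],0,0.03]]'

```text
time: 10.52
ee_pos: [0.486, 0.0674, -0.0092]
tool_rot: [2.335, -2.101, -0.0]
force: [-0.4, 0.7, -0.2]
opening: 0.0303
gripper_force: 0.0
```

Emit:
servo_tool --rows '[[[0,0,0.001],0,0.03],[[0,0,0.001],0,0.03],[[0,0,0.001],0,0.03],[[0,0,0],0,0.03]]'

```text
time: 11.02
ee_pos: [0.4862, 0.0675, -0.0117]
tool_rot: [2.335, -2.102, 0.0]
force: [-2.2, 0.8, 3.9]
opening: 0.0299
gripper_force: 1.8
```

The shelf is touched at TCP z = −11.5 mm, so the tips sit 21.5 mm behind the TCP at this opening. I'll push at TCP z ≈ −7 mm. Next I go back behind LR, raised.

Emit:
servo_tool --rows '[[[0,0,-0.035],0,0.03],[[0.046,0,0],0,0.03],[[0.046,0,0],0,0.03],[[0.046,0,0],0,0.03],[[0.046,0,0],0,0.03],[[0.046,0,0],0,0.03],[[0,0,0.02],0,0.03],[[0,0,0.01],0,0.03],[[-0.004,0,0],0,0.03],[[-0.004,0,0],0,0.03],[[-0.004,0,0],0,0.03],[[-0.004,0,0],0,0.03]]'

```text
time: 12.52
ee_pos: [0.509, -0.145, -0.0063]
tool_rot: [-2.336, 2.101, -0.002]
force: [0.2, -1.2, 1.0]
opening: 0.0298
gripper_force: 0.7
```

Emit:
servo_tool --rows '[[[-0.004,0,0],0,0.03],[[-0.004,0,0],0,0.03],[[-0.005,0,0],0,0.03],[[-0.006,0,0],0,0.03],[[-0.007,0,0],0,0.03],[[-0.008,0,0],0,0.03],[[-0.008,0,0],0,0.03],[[-0.008,0,0],0,0.03],[[-0.006,0,0],0,0.03],[[-0.004,0,0],0,0.03],[[-0.002,0,0],0,0.03]]'

```text
time: 13.9
ee_pos: [0.502, -0.0835, -0.0071]
tool_rot: [2.335, -2.101, 0.0]
force: [-0.2, -1.7, 1.0]
opening: 0.0302
gripper_force: 0.7
```

```bash
python3 -c "
from h import *
look('3'); goal(490,68,-84)"
```

```text
top (np.float32(609.7), np.float32(119.2), np.float32(-21.8), np.float32(50.0), np.float32(70.0))
top (np.float32(640.2), np.float32(-106.9), np.float32(5.0), np.float32(51.3), np.float32(69.0))
scene (np.float32(500.5), np.float32(-45.7), np.float32(5.0), np.float32(50.5), np.float32(74.5))
scene (np.float32(607.7), np.float32(117.7), np.float32(-22.0), np.float32(52.4), np.float32(75.4))
scene (np.float32(639.3), np.float32(-108.0), np.float32(6.5), np.float32(53.2), np.float32(75.7))
tool shift mm [-1.518e+02 -4.100e+00  1.000e-01] turn deg 0.0 yaw now -84.0 p [501.9 -83.4  -7.3]
```

Emit:
servo_tool --rows '[[[-0.004,0,0],-1.4,0.03],[[-0.005,0,0],-1.4,0.03],[[-0.005,0,0],-1.4,0.03],[[-0.006,0,0],-1.4,0.03],[[-0.007,0,0],0,0.03],[[-0.008,0,0],0,0.03],[[-0.008,0,0],0,0.03],[[-0.008,0,0],0,0.03],[[-0.008,0,0],0,0.03],[[-0.008,0,0],0,0.03],[[-0.008,0,0],0,0.03],[[-0.008,0,0],0,0.03]]'

```text
time: 15.5
ee_pos: [0.4863, -0.0017, -0.0071]
tool_rot: [2.435, -1.985, 0.0]
force: [0.9, -0.4, 0.0]
opening: 0.0301
gripper_force: 0.3
```

Emit:
servo_tool --rows '[[[-0.008,0,0],0,0.03],[[-0.008,0,0],0,0.03],[[-0.008,0,0],0,0.03],[[-0.008,0,0],0,0.03],[[-0.008,0,0],0,0.03],[[-0.008,0,0],0,0.03],[[-0.008,0,0],0,0.03],[[-0.006,0,0],1.3,0.03],[[-0.005,0,0],1.3,0.03],[[-0.005,0,0],1.3,0.03],[[-0.005,0,0],1.3,0.03],[[-0.005,0,0],1.3,0.03]]'

```text
time: 17.0
ee_pos: [0.471, 0.0786, -0.0071]
tool_rot: [2.317, -2.122, 0.0]
force: [1.0, -0.3, 0.5]
opening: 0.03
gripper_force: 0.4
```

Emit:
servo_tool --rows '[[[-0.005,0,0],1.3,0.03],[[-0.005,0,0],1.3,0.03],[[-0.005,0,0],1.3,0.03],[[-0.005,0,0],1.3,0.03],[[-0.004,0,0],1.4,0.03],[[-0.002,0,0],0,0.03]]'

```text
time: 17.75
ee_pos: [0.47, 0.1045, -0.0071]
tool_rot: [-2.192, 2.25, -0.0]
force: [-0.5, -1.2, 1.0]
opening: 0.03
gripper_force: 0.5
```

```bash
python3 -c "
from h import *
look('4'); goal(470,180,-91.6)"
```

```text
top (np.float32(609.7), np.float32(119.1), np.float32(-21.5), np.float32(50.2), np.float32(70.0))
top (np.float32(640.2), np.float32(-106.9), np.float32(5.0), np.float32(51.3), np.float32(69.0))
scene (np.float32(472.7), np.float32(141.7), np.float32(-1.2), np.float32(49.9), np.float32(74.7))
scene (np.float32(607.8), np.float32(117.7), np.float32(-21.8), np.float32(52.5), np.float32(75.3))
scene (np.float32(639.3), np.float32(-108.0), np.float32(6.5), np.float32(53.2), np.float32(75.7))
tool shift mm [-75.4   2.    0. ] turn deg 0.1 yaw now -91.5 p [470.  104.6  -7.1]
```

Emit:
servo_tool --rows '[[[-0.005,0,0],0,0.03],[[-0.007,0,0],0,0.03],[[-0.008,0,0],0,0.03],[[-0.008,0,0],0,0.03],[[-0.008,0,0],0,0.03],[[-0.008,0,0],0,0.03],[[-0.008,0,0],0,0.03],[[-0.008,0,0],0,0.03],[[-0.006,0,0],0,0.03],[[-0.004,0,0],0,0.03],[[-0.002,0,0],0,0.03]]'

```text
time: 19.23
ee_pos: [0.4719, 0.1764, -0.0071]
tool_rot: [2.193, -2.25, 0.0]
force: [0.3, -0.8, -0.6]
opening: 0.0301
gripper_force: 0.5
```

Emit:
servo_tool --rows '[[[-0.001,0,0],0,0.03],[[-0.001,0,0],0,0.03],[[-0.001,0,0],0,0.03],[[-0.001,0,0],0,0.03]]'

```text
time: 19.73
ee_pos: [0.4719, 0.1802, -0.0071]
tool_rot: [2.192, -2.25, 0.0]
force: [-0.2, -0.5, 0.5]
opening: 0.0299
gripper_force: 0.4
```

Emit:
servo_tool --rows '[[[-0.001,0,0],0,0.03],[[-0.001,0,0],0,0.03],[[-0.001,0,0],0,0.03]]'

```text
time: 20.1
ee_pos: [0.472, 0.1833, -0.0071]
tool_rot: [2.193, -2.25, 0.0]
force: [-0.1, -0.9, -0.4]
opening: 0.0302
gripper_force: 0.4
```

Emit:
servo_tool --rows '[[[-0.001,0,0],0,0.03],[[0,0,0],0,0.03]]'

```text
time: 20.35
ee_pos: [0.4721, 0.1844, -0.0071]
tool_rot: [-2.193, 2.25, 0.0]
force: [0.0, -0.6, -0.0]
opening: 0.03
gripper_force: 0.1
```

Emit:
servo_tool --rows '[[[-0.0005,0,0],0,0.03],[[-0.0005,0,0],0,0.03]]'

```text
time: 20.6
ee_pos: [0.4721, 0.1852, -0.0071]
tool_rot: [2.192, -2.25, 0.0]
force: [-0.2, -0.1, 1.1]
opening: 0.0301
gripper_force: 0.4
```

Emit:
servo_tool --rows '[[[-0.0005,0,0],0,0.03],[[-0.0005,0,0],0,0.03]]'

```text
time: 20.85
ee_pos: [0.472, 0.1853, -0.0071]
tool_rot: [2.191, -2.249, 0.002]
force: [-0.3, -5.3, 1.9]
opening: 0.0301
gripper_force: 3.1
```

```bash
python3 -c "
from h import *
look('5'); goal(470,180,-91.6); print(env.read_state()['force'])"
```

```text
top (np.float32(609.7), np.float32(119.2), np.float32(-21.8), np.float32(50.0), np.float32(70.0))
top (np.float32(640.2), np.float32(-106.8), np.float32(5.0), np.float32(51.4), np.float32(69.0))
scene (np.float32(471.4), np.float32(225.3), np.float32(-1.8), np.float32(56.4), np.float32(79.8))
scene (np.float32(607.7), np.float32(117.7), np.float32(-22.0), np.float32(52.4), np.float32(75.4))
scene (np.float32(639.3), np.float32(-108.0), np.float32(6.4), np.float32(53.2), np.float32(75.7))
tool shift mm [5.4 1.9 0. ] turn deg 0.1 yaw now -91.5 p [472.  185.3  -7.1]
[-0.58871915 -5.20516033  1.29154204]
```

LR is home, with 5 N against the lip. Next is L: I'll push it in −x from its far end, which also squares it up.

Emit:
servo_tool --rows '[[[0.005,0,0],0,0.03],[[0.012,0,0],0,0.03],[[0,0,-0.055],0,0.03],[[0,0,0],-10,0.03],[[0,0,0],-10,0.03],[[0,0,0],-10,0.03],[[0,0,0],-10,0.03],[[0,0,0],-10,0.03],[[0,0,0],-10,0.03],[[0,0,0],-10,0.03],[[0,0,0],-10,0.03],[[0,0,0],-10,0.03]]'

```text
time: 22.45
ee_pos: [0.4717, 0.169, 0.048]
tool_rot: [-3.141, 0.032, -0.0]
force: [0.7, -1.0, -0.2]
opening: 0.03
gripper_force: 0.0
```

```bash
python3 -c "
from h import *
goal(675,113,-1.6); s=env.read_state(); print(s['joint_pos'])
p,d=env.camera('top'); img=p[...,::-1].copy(); print(find('top',img))"
```

```text
tool shift mm [204.4  51.9   0. ] turn deg 0.4 yaw now -1.2 p [471.7 169.   48. ]
[ 7.46747325e-01 -1.88762270e-01 -4.27600437e-01 -3.34776794e-04
 -1.33125629e+00  8.03959039e-01]
[(np.float32(609.7), np.float32(119.1), np.float32(-21.7), np.float32(50.2), np.float32(70.0)), (np.float32(640.2), np.float32(-106.8), np.float32(5.2), np.float32(51.3), np.float32(69.1))]
```

Emit:
servo_tool --rows '[[[0.041,0.0104,0],0.4,0.03],[[0.041,0.0104,0],0,0.03],[[0.041,0.0104,0],0,0.03],[[0.041,0.0104,0],0,0.03],[[0.041,0.0104,0],0,0.03],[[0,0,0.035],0,0.03],[[0,0,0.02],0,0.03],[[-0.004,0,0],0,0.03],[[-0.004,0,0],0,0.03],[[-0.004,0,0],0,0.03],[[-0.004,0,0],0,0.03],[[-0.004,0,0],0,0.03]]'

```text
time: 24.0
ee_pos: [0.655, 0.1118, -0.0065]
tool_rot: [-3.141, 0.051, -0.002]
force: [1.1, 0.7, 0.3]
opening: 0.03
gripper_force: 0.4
```

Emit:
servo_tool --rows '[[[-0.005,0,0],0,0.03],[[-0.005,0,0],0,0.03],[[-0.005,0,0],0,0.03],[[-0.005,0,0],0,0.03],[[-0.005,0,0],0,0.03],[[-0.005,0,0],0,0.03],[[-0.005,0,0],0,0.03],[[-0.003,0,0],0,0.03],[[-0.001,0,0],0,0.03]]'

```text
time: 25.12
ee_pos: [0.6158, 0.1128, -0.007]
tool_rot: [3.141, -0.051, 0.0]
force: [1.7, -0.3, -0.2]
opening: 0.0299
gripper_force: 0.6
```

```bash
python3 -c "
from h import *
look('6'); goal(609,113,-1.6);print(env.read_state()['force'])"
```

```text
top (np.float32(640.2), np.float32(-106.9), np.float32(6.3), np.float32(51.1), np.float32(69.6))
scene (np.float32(639.3), np.float32(-108.0), np.float32(6.5), np.float32(53.2), np.float32(75.7))
tool shift mm [-6.8  0.   0. ] turn deg -0.3 yaw now -1.9 p [615.8 112.8  -7.1]
[ 0.4057835   0.19624633 -0.97378298]
```

Emit:
servo_tool --rows '[[[-0.004,0,0],0,0.03],[[-0.003,0,0],0,0.03],[[0.004,0,0],0,0.03],[[0.006,0,0],0,0.03],[[0,0,-0.04],0,0.03],[[0,0,-0.025],0,0.03],[[-0.0067,0.045,0],0,0.03],[[-0.0067,0.045,0],0,0.03],[[-0.0067,0.045,0],0,0.03],[[-0.0067,0.045,0],0,0.03],[[-0.0067,0.045,0],0,0.03],[[0,0,0],0,0.03]]'

```text
time: 26.72
ee_pos: [0.5777, -0.1138, 0.0579]
tool_rot: [3.141, -0.057, -0.001]
force: [-0.2, 1.2, 0.0]
opening: 0.0298
gripper_force: 0.0
```

```bash
python3 -c "
from h import *
look('7'); goal(578,-112,-1.6);print(env.read_state()['force'])"
```

```text
top (np.float32(475.8), np.float32(226.0), np.float32(-0.0), np.float32(57.0), np.float32(69.5))
scene (np.float32(470.7), np.float32(225.5), np.float32(-1.5), np.float32(58.0), np.float32(82.2))
scene (np.float32(566.6), np.float32(116.9), np.float32(-25.6), np.float32(51.9), np.float32(74.8))
scene (np.float32(639.7), np.float32(-108.1), np.float32(6.3), np.float32(51.7), np.float32(74.5))
tool shift mm [-0.2  0.5  0. ] turn deg -0.3 yaw now -1.9 p [ 578.2 -111.5   57.8]
[ 0.65120814  0.84839672 -0.33811162]
```

Emit:
servo_tool --rows '[[[0,0,0.045],0,0.03],[[0,0,0.02],0,0.03],[[0.003,0,0],0,0.03],[[0.004,0,0],0,0.03],[[0.004,0,0],0,0.03],[[0.005,0,0],0,0.03],[[0.005,0,0],0,0.03],[[0.006,0,0],0,0.03],[[0.006,0,0],0,0.03],[[0.006,0,0],0,0.03],[[0.006,0,0],0,0.03],[[0.005,0,0],0,0.03]]'

```text
time: 28.32
ee_pos: [0.6285, -0.1128, -0.0071]
tool_rot: [3.141, -0.052, -0.0]
force: [-2.1, 0.1, 0.2]
opening: 0.0304
gripper_force: 0.8
```

Emit:
servo_tool --rows '[[[0.003,0,0],0,0.03],[[0.001,0,0],0,0.03]]'

```text
time: 28.58
ee_pos: [0.6322, -0.1129, -0.0071]
tool_rot: [3.141, -0.052, -0.0]
force: [-1.5, 0.1, 0.7]
opening: 0.0298
gripper_force: 0.8
```

```bash
python3 -c "
from h import *
look('8'); goal(632,-112,-1.6);print(env.read_state()['force'])"
```

```text
top (np.float32(475.8), np.float32(226.0), np.float32(-0.0), np.float32(57.0), np.float32(69.5))
scene (np.float32(470.7), np.float32(225.5), np.float32(-1.5), np.float32(58.0), np.float32(82.2))
scene (np.float32(569.1), np.float32(122.0), np.float32(-26.6), np.float32(41.1), np.float32(74.9))
scene (np.float32(680.2), np.float32(-114.5), np.float32(-0.0), np.float32(51.0), np.float32(70.5))
tool shift mm [-0.3 -0.8 -0. ] turn deg -0.3 yaw now -1.9 p [ 632.3 -112.8   -7.2]
[-0.22494497 -1.15651447  0.46985254]
```

Emit:
servo_tool --rows '[[[-0.004,0,0],0,0.03],[[-0.006,0,0],0,0.03],[[0,0,-0.045],0,0.03],[[0,0,-0.02],9.8,0.03],[[0,0,0],9.8,0.03],[[0,0,0],9.8,0.03],[[0,0,0],9.8,0.03],[[0,0,0],9.8,0.03],[[0,0,0],9.8,0.03],[[0,0,0],9.8,0.03],[[0,0,0],9.8,0.03],[[0,0,0],9.8,0.03]]'

```text
time: 30.18
ee_pos: [0.6218, -0.1125, 0.058]
tool_rot: [-2.214, 2.229, -0.0]
force: [0.7, 0.1, 0.1]
opening: 0.0304
gripper_force: 0.0
```

Emit:
servo_tool --rows '[[[0.024,-0.029,0],0,0.03],[[0.024,-0.029,0],0,0.03],[[0,0,0],0,0.03]]'

```text
time: 30.55
ee_pos: [0.6803, -0.162, 0.0565]
tool_rot: [2.217, -2.224, -0.001]
force: [0.1, -0.6, -0.7]
opening: 0.0296
gripper_force: 0.0
```

```bash
python3 -c "
from h import *
look('9'); goal(680,-162,-90)"
```

```text
top (np.float32(475.8), np.float32(226.3), np.float32(-0.0), np.float32(56.5), np.float32(69.5))
top (np.float32(678.0), np.float32(-112.5), np.float32(0.0), np.float32(49.0), np.float32(62.0))
scene (np.float32(470.7), np.float32(225.5), np.float32(-1.5), np.float32(58.0), np.float32(82.2))
scene (np.float32(566.6), np.float32(116.6), np.float32(-25.6), np.float32(52.8), np.float32(75.2))
scene (np.float32(679.6), np.float32(-113.9), np.float32(-0.9), np.float32(51.6), np.float32(72.5))
tool shift mm [ 1.3 -0.4 -0. ] turn deg -0.1 yaw now -90.1 p [ 679.6 -160.7   57.5]
```

Emit:
servo_tool --rows '[[[0,0,0.044],0,0.03],[[0,0,0.0205],0,0.03],[[-0.003,0,0],0,0.03],[[-0.004,0,0],0,0.03],[[-0.004,0,0],0,0.03],[[-0.005,0,0],0,0.03],[[-0.007,0,0],0,0.03],[[-0.008,0,0],0,0.03],[[-0.009,0,0],0,0.03],[[-0.009,0,0],0,0.03],[[-0.009,0,0],0,0.03],[[-0.009,0,0],0,0.03]]'

```text
time: 32.15
ee_pos: [0.6801, -0.0929, -0.0066]
tool_rot: [2.22, -2.223, 0.0]
force: [-0.2, -0.3, 1.6]
opening: 0.0299
gripper_force: 0.8
```

```bash
python3 -c "
from h import *
look('10'); goal(680,32,-90);print(env.read_state()['force'])"
```

```text
top (np.float32(476.0), np.float32(226.0), np.float32(-0.0), np.float32(57.0), np.float32(70.0))
scene (np.float32(470.7), np.float32(225.5), np.float32(-1.5), np.float32(58.0), np.float32(82.2))
scene (np.float32(679.7), np.float32(-54.3), np.float32(-0.8), np.float32(50.4), np.float32(69.7))
tool shift mm [-1.242e+02  1.000e-01  1.000e-01] turn deg -0.0 yaw now -90.0 p [680.  -92.2  -6.9]
[ 0.43064244 -0.22862085  0.16632031]
```

Straight and on line. Continuing past the jar.

Emit:
servo_tool --rows '[[[-0.006,0,0],0,0.03],[[-0.009,0,0],0,0.03],[[-0.009,0,0],0,0.03],[[-0.009,0,0],0,0.03],[[-0.009,0,0],0,0.03],[[-0.009,0,0],0,0.03],[[-0.009,0,0],0,0.03],[[-0.009,0,0],0,0.03],[[-0.009,0,0],0,0.03],[[-0.009,0,0],0,0.03],[[-0.009,0,0],0,0.03],[[-0.009,0,0],0,0.03]]'

```text
time: 33.75
ee_pos: [0.6803, 0.0119, -0.0066]
tool_rot: [2.22, -2.223, 0.0]
force: [-0.3, -0.8, -0.9]
opening: 0.0297
gripper_force: 0.4
```

Emit:
servo_tool --rows '[[[-0.009,0,0],0,0.03],[[-0.006,0,0],0,0.03],[[-0.003,0,0],0,0.03],[[0.005,0,0],0,0.03],[[0.008,0,0],0,0.03],[[0,0,-0.05],0,0.03]]'

```text
time: 34.5
ee_pos: [0.677, 0.0148, 0.0385]
tool_rot: [2.213, -2.219, -0.009]
force: [1.0, -0.3, -1.0]
opening: 0.0302
gripper_force: 0.0
```

```bash
python3 -c "
from h import *
look('11'); goal(566,62,-85)"
```

```text
top (np.float32(667.5), np.float32(68.3), np.float32(-0.0), np.float32(46.0), np.float32(49.5))
scene (np.float32(471.0), np.float32(225.8), np.float32(0.0), np.float32(57.5), np.float32(82.0))
scene (np.float32(677.2), np.float32(66.5), np.float32(-0.0), np.float32(51.0), np.float32(74.5))
tool shift mm [-46.4 117.9  -1.2] turn deg -5.1 yaw now -90.1 p [683.8  15.4  50.7]
```

Emit:
servo_tool --rows '[[[0,0,0],-4.1,0.03],[[-0.0166,0.039,0],0,0.03],[[-0.0166,0.039,0],0,0.03],[[-0.0166,0.039,0],0,0.03],[[0,0,0],0,0.03]]'

```text
time: 35.22
ee_pos: [0.5586, 0.0581, 0.0441]
tool_rot: [-2.298, 2.14, -0.0]
force: [0.5, -0.0, 0.8]
opening: 0.0301
gripper_force: 0.0
```

```bash
python3 -c "
from h import *
look('12'); goal(564,57,-86)"
```

```text
top (np.float32(695.5), np.float32(68.8), np.float32(-0.0), np.float32(37.0), np.float32(49.5))
scene (np.float32(471.3), np.float32(225.5), np.float32(-1.6), np.float32(57.0), np.float32(80.1))
scene (np.float32(566.6), np.float32(116.5), np.float32(-25.2), np.float32(52.3), np.float32(74.2))
scene (np.float32(678.0), np.float32(67.0), np.float32(-0.0), np.float32(52.0), np.float32(74.0))
tool shift mm [ 0.9 -3.4  0. ] turn deg 0.0 yaw now -86.0 p [560.5  57.7  44.3]
```

Emit:
servo_tool --rows '[[[0,-0.003,0.035],0,0.03],[[0,0,0.016],0,0.03],[[-0.003,0,0],0,0.03],[[-0.004,0,0],0,0.03],[[-0.004,0,0],0,0.03],[[-0.005,0,0],0,0.03],[[-0.005,0,0],0,0.03],[[-0.006,0,0],0,0.03],[[-0.006,0,0],0,0.03],[[-0.006,0,0],0,0.03],[[-0.004,0,0],0,0.03],[[-0.002,0,0],0,0.03]]'

```text
time: 36.83
ee_pos: [0.5599, 0.1032, -0.0076]
tool_rot: [2.298, -2.142, 0.0]
force: [1.0, -1.5, 0.6]
opening: 0.0301
gripper_force: 0.5
```

```bash
python3 -c "
from h import *
look('13'); goal(564,57,-86);print(env.read_state()['force'])"
```

```text
top (np.float32(679.5), np.float32(68.5), np.float32(-0.0), np.float32(51.0), np.float32(69.0))
scene (np.float32(479.2), np.float32(224.8), np.float32(-1.8), np.float32(56.9), np.float32(64.2))
scene (np.float32(558.6), np.float32(144.0), np.float32(-4.6), np.float32(51.1), np.float32(74.6))
scene (np.float32(677.8), np.float32(66.8), np.float32(-0.0), np.float32(51.5), np.float32(74.5))
tool shift mm [46.4 -0.9 -0. ] turn deg 0.0 yaw now -86.0 p [559.8 103.2  -7.7]
[-0.64680899 -0.08202828 -0.30171217]
```

Emit:
servo_tool --rows '[[[-0.002,0,0],1.9,0.03],[[-0.003,0,0],1.9,0.03],[[-0.004,0,0],1.8,0.03],[[-0.005,0,0],0,0.03],[[-0.006,0,0],0,0.03],[[-0.007,0,0],0,0.03],[[-0.004,0,0],0,0.03],[[-0.002,0,0],0,0.03]]'

```text
time: 37.92
ee_pos: [0.5602, 0.1363, -0.0077]
tool_rot: [2.191, -2.251, -0.0]
force: [0.9, -0.5, -0.1]
opening: 0.0305
gripper_force: 0.4
```

```bash
python3 -c "
from h import *
look('14'); goal(562,182.7,-91.6);print(env.read_state()['force'])"
```

```text
top (np.float32(487.9), np.float32(227.3), np.float32(-55.0), np.float32(30.4), np.float32(69.0))
top (np.float32(679.0), np.float32(68.5), np.float32(-0.0), np.float32(51.0), np.float32(69.0))
scene (np.float32(486.5), np.float32(224.5), np.float32(-0.0), np.float32(50.0), np.float32(57.0))
scene (np.float32(558.8), np.float32(173.3), np.float32(-0.0), np.float32(50.5), np.float32(72.5))
scene (np.float32(677.5), np.float32(67.0), np.float32(-0.0), np.float32(52.0), np.float32(75.0))
tool shift mm [-46.5  -0.4   0. ] turn deg 0.0 yaw now -91.6 p [560.3 136.3  -7.6]
[ 0.23888469 -1.32034286  0.61204931]
```

Emit:
servo_tool --rows '[[[-0.004,0,0],0,0.03],[[-0.006,0,0],0,0.03],[[-0.007,0,0],0,0.03],[[-0.007,0,0],0,0.03],[[-0.007,0,0],0,0.03],[[-0.005,0,0],0,0.03],[[-0.003,0,0],0,0.03],[[-0.002,0,0],0,0.03],[[-0.001,0,0],0,0.03],[[-0.001,0,0],0,0.03]]'

```text
time: 39.28
ee_pos: [0.5615, 0.1788, -0.0076]
tool_rot: [2.19, -2.252, 0.0]
force: [-1.2, -1.9, 0.3]
opening: 0.03
gripper_force: 0.7
```

Emit:
servo_tool --rows '[[[-0.001,0,0],0,0.03],[[-0.001,0,0],0,0.03]]'

```text
time: 39.52
ee_pos: [0.5615, 0.1809, -0.0076]
tool_rot: [2.191, -2.252, 0.0]
force: [-0.1, -2.0, 1.1]
opening: 0.0299
gripper_force: 0.7
```

Emit:
servo_tool --rows '[[[-0.001,0,0],0,0.03]]'

```text
time: 39.65
ee_pos: [0.5615, 0.1819, -0.0076]
tool_rot: [2.191, -2.252, 0.0]
force: [-0.8, -0.2, 0.5]
opening: 0.0302
gripper_force: 0.7
```

Emit:
servo_tool --rows '[[[-0.0007,0,0],0,0.03]]'

```text
time: 39.78
ee_pos: [0.5616, 0.1827, -0.0076]
tool_rot: [2.191, -2.252, 0.0]
force: [0.9, -1.8, 1.1]
opening: 0.0301
gripper_force: 0.7
```

Emit:
servo_tool --rows '[[[-0.0005,0,0],0,0.03]]'

```text
time: 39.9
ee_pos: [0.5616, 0.1829, -0.0075]
tool_rot: [2.19, -2.251, 0.001]
force: [0.3, -3.0, -0.0]
opening: 0.0298
gripper_force: 1.7
```

Emit:
servo_tool --rows '[[[-0.0005,0,0],0,0.03]]'

```text
time: 40.02
ee_pos: [0.5616, 0.1829, -0.0075]
tool_rot: [2.19, -2.251, 0.001]
force: [-0.3, -5.2, 1.7]
opening: 0.0302
gripper_force: 2.8
```

Emit:
servo_tool --rows '[[[-0.0003,0,0],0,0.03]]'

```text
time: 40.15
ee_pos: [0.5616, 0.1829, -0.0075]
tool_rot: [2.189, -2.251, 0.002]
force: [-0.2, -6.5, 2.0]
opening: 0.0301
gripper_force: 3.1
```

L is home as well. UR's far end is near the reach limit, so I'll steer it into bay2 with a curved push, turning the pusher about the plate's centre.

Emit:
servo_tool --rows '[[[0.005,0,0],0,0.03],[[0.011,0,0],0,0.03],[[0,0,-0.055],-1.6,0.03],[[0.0368,-0.029,0],0,0.03],[[0.0368,-0.029,0],0,0.03],[[0.0368,-0.029,0],0,0.03],[[0.0368,-0.029,0],0,0.03],[[0,0,0],0,0.03],[[0,0,0],0,0.03]]'

```text
time: 41.28
ee_pos: [0.6769, 0.0206, 0.047]
tool_rot: [2.221, -2.221, -0.001]
force: [0.7, 0.6, -0.5]
opening: 0.03
gripper_force: 0.0
```

```bash
python3 -c "
from h import *
look('15'); goal(678,20,-90)"
```

```text
top (np.float32(666.3), np.float32(68.5), np.float32(-0.0), np.float32(43.5), np.float32(49.0))
scene (np.float32(471.0), np.float32(225.8), np.float32(0.0), np.float32(57.5), np.float32(82.0))
scene (np.float32(677.2), np.float32(66.8), np.float32(-0.0), np.float32(50.5), np.float32(74.5))
tool shift mm [ 1.5 -1.2 -0. ] turn deg 0.1 yaw now -89.9 p [676.8  21.5  47.5]
```

Emit:
servo_tool --rows '[[[0,0,0.038],0,0.03],[[0,0,0.0165],0,0.03],[[-0.003,0,0],0,0.03],[[-0.004,0,0],0,0.03],[[-0.004,0,0],0,0.03],[[-0.004,-0.0017,0],-2.5,0.03],[[-0.004,-0.0017,0],-2.5,0.03],[[-0.004,-0.0017,0],-2.5,0.03],[[-0.004,-0.0017,0],-2.5,0.03],[[-0.004,-0.0017,0],-2.5,0.03],[[-0.004,-0.0017,0],-2.5,0.03]]'

```text
time: 42.75
ee_pos: [0.6856, 0.0567, -0.0055]
tool_rot: [-2.493, 1.91, -0.003]
force: [0.9, -0.9, 2.4]
opening: 0.0299
gripper_force: 0.8
```

Emit:
servo_tool --rows '[[[-0.004,-0.0017,0],-2.5,0.03],[[-0.004,-0.0017,0],-2.5,0.03],[[-0.004,-0.0017,0],-2.5,0.03],[[-0.005,0,0],0,0.03],[[-0.005,0,0],0,0.03],[[-0.005,0,0],0,0.03],[[-0.003,0,0],0,0.03]]'

```text
time: 43.62
ee_pos: [0.6789, 0.0866, -0.007]
tool_rot: [2.612, -1.745, 0.0]
force: [0.6, -1.7, 0.9]
opening: 0.0302
gripper_force: 0.8
```

```bash
python3 -c "
from h import *
look('16'); goal(678,20,-90);print(env.read_state()['force'])"
```

```text
tool shift mm [61.4 26.3 -0. ] turn deg 22.5 yaw now -67.5 p [678.7  86.8  -7.3]
[-1.06043782  0.45804032 -0.83318369]
```

```bash
python3 -c "
from h import *
a=[rect(n,cv2.imread(f'pics/{n}16.png'),.026,.4,.78,-.1,.3,1500) for n in('scene','top')]
cv2.imwrite('pics/c16.png',cv2.resize(np.hstack(a),(790,375)))
print(find('scene',cv2.imread('pics/scene16.png'),th=140),find('scene',cv2.imread('pics/scene16.png'),th=110))"
```

```text
[(np.float32(585.0), np.float32(-15.2), np.float32(-0.0), np.float32(46.0), np.float32(46.5))] [(np.float32(455.9), np.float32(236.4), np.float32(-5.7), np.float32(39.8), np.float32(74.1)), (np.float32(570.3), np.float32(-71.3), np.float32(-1.4), np.float32(313.9), np.float32(325.2)), (np.float32(656.6), np.float32(179.4), np.float32(-2.8), np.float32(139.5), np.float32(164.9)), (np.float32(769.8), np.float32(-58.5), np.float32(-0.0), np.float32(39.0), np.float32(60.5))]
```

View pics/c16.png

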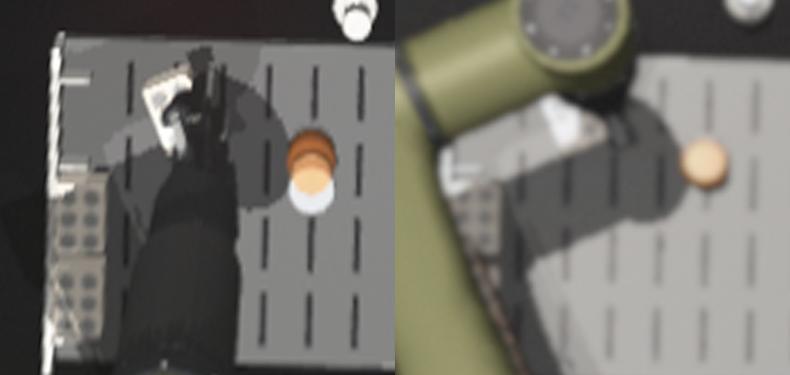

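Emit:
servo_tool --rows '[[[-0.005,0,0],0,0.03],[[-0.006,0,0],0,0.03],[[-0.006,0,0],0,0.03],[[-0.005,0,0],0,0.03],[[-0.004,0.0016,0],2.4,0.03],[[-0.004,0.0016,0],2.4,0.03],[[-0.004,0.0016,0],2.4,0.03],[[-0.004,0.0016,0],2.4,0.03],[[-0.004,0.0016,0],2.4,0.03],[[-0.004,0.0016,0],2.4,0.03]]'

```text
time: 44.98
ee_pos: [0.6542, 0.1272, -0.0073]
tool_rot: [2.372, -2.06, -0.0]
force: [0.0, -0.4, 0.4]
opening: 0.0301
gripper_force: 0.4
```

Emit:
servo_tool --rows '[[[-0.004,0.0016,0],2.4,0.03],[[-0.004,0.0016,0],2.4,0.03],[[-0.004,0.0016,0],2.4,0.03],[[-0.003,0.0016,0],2.5,0.03],[[-0.001,0,0],0,0.03]]'

```text
time: 45.6
ee_pos: [0.6467, 0.1426, -0.0073]
tool_rot: [2.191, -2.251, -0.0]
force: [-0.1, -1.7, 0.2]
opening: 0.0301
gripper_force: 0.3
```

```bash
python3 -c "
from h import *
look('17'); goal(650,180,-91.6);print(env.read_state()['force'])
a=[rect(n,cv2.imread(f'pics/{n}17.png'),.026,.4,.78,-.1,.3,1500) for n in('scene','top')]
cv2.imwrite('pics/c17.png',cv2.resize(np.hstack(a),(790,375)))"
```

```text
scene (np.float32(647.5), np.float32(180.0), np.float32(-2.6), np.float32(49.2), np.float32(75.1))
tool shift mm [-37.5  -2.    0. ] turn deg 0.1 yaw now -91.5 p [647.  142.6  -7.1]
[ 0.69236771  0.91075386 -0.83125363]
```

View pics/c17.png

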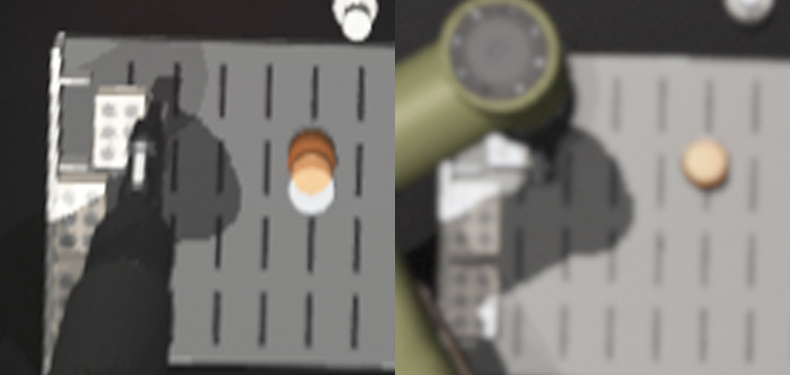

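Emit:
servo_tool --rows '[[[-0.004,-0.0004,0],0,0.03],[[-0.006,-0.0006,0],0,0.03],[[-0.006,-0.0006,0],0,0.03],[[-0.006,-0.0006,0],0,0.03],[[-0.005,-0.0004,0],0,0.03],[[-0.004,0,0],0,0.03],[[-0.002,0,0],0,0.03],[[-0.001,0,0],0,0.03],[[-0.001,0,0],0,0.03]]'

```text
time: 46.82
ee_pos: [0.6506, 0.1771, -0.0071]
tool_rot: [2.19, -2.252, 0.0]
force: [-0.4, -1.6, 1.0]
opening: 0.0295
gripper_force: 0.6
```

Emit:
servo_tool --rows '[[[-0.001,0,0],0,0.03],[[-0.0007,0,0],0,0.03]]'

```text
time: 47.08
ee_pos: [0.6507, 0.1789, -0.0071]
tool_rot: [2.191, -2.252, 0.0]
force: [-0.0, -1.9, 0.9]
opening: 0.0304
gripper_force: 0.6
```

Emit:
servo_tool --rows '[[[-0.0005,0,0],0,0.03]]'

```text
time: 47.2
ee_pos: [0.6507, 0.1794, -0.0071]
tool_rot: [2.191, -2.252, 0.0]
force: [0.6, -1.6, -0.0]
opening: 0.0298
gripper_force: 0.6
```

Emit:
servo_tool --rows '[[[-0.0005,0,0],0,0.03]]'

```text
time: 47.32
ee_pos: [0.6507, 0.1799, -0.0071]
tool_rot: [2.191, -2.252, 0.0]
force: [-0.3, -1.3, -0.2]
opening: 0.0299
gripper_force: 0.6
```

Emit:
servo_tool --rows '[[[-0.0005,0,0],0,0.03]]'

```text
time: 47.45
ee_pos: [0.6507, 0.1804, -0.0071]
tool_rot: [2.191, -2.252, 0.0]
force: [0.8, -0.9, 0.4]
opening: 0.03
gripper_force: 0.6
```

Emit:
servo_tool --rows '[[[-0.0005,0,0],0,0.03]]'

```text
time: 47.58
ee_pos: [0.6507, 0.1805, -0.0071]
tool_rot: [2.19, -2.251, 0.001]
force: [-0.1, -3.6, 0.2]
opening: 0.0299
gripper_force: 1.7
```

Emit:
servo_tool --rows '[[[-0.0004,0,0],0,0.03]]'

```text
time: 47.7
ee_pos: [0.6507, 0.1805, -0.0071]
tool_rot: [2.19, -2.251, 0.001]
force: [0.3, -6.2, 1.1]
opening: 0.0301
gripper_force: 2.6
```

Seated. I'll back off, rise clear and move away for a final look.

Emit:
servo_tool --rows '[[[0.004,0,0],0,0.03],[[0.01,0,0],0,0.03],[[0.01,0,0],0,0.03],[[0,0,-0.05],0,0.03],[[0,0,-0.055],0,0.03],[[0.05,0.02,-0.02],0,0.03],[[0.05,0.02,0],0,0.03],[[0.05,0.02,0],0,0.03],[[0.05,0.02,0],0,0.03],[[0.05,0.02,0],0,0.03],[[0.05,0.02,0],0,0.03]]'

```text
time: 49.08
ee_pos: [0.5208, -0.1411, 0.1182]
tool_rot: [-2.19, 2.251, -0.001]
force: [0.5, 0.2, -0.4]
opening: 0.0301
gripper_force: 0.0
```

```bash
python3 -c "
from h import *
look('18'); print(env.read_state()['ee_pos'])
a=[rect(n,cv2.imread(f'pics/{n}18.png'),.026,.4,.84,-.1,.3,1500) for n in('scene','top')]
cv2.imwrite('pics/c18.png',cv2.resize(np.hstack(a),(800,440)))"
```

```text
top (np.float32(475.8), np.float32(226.3), np.float32(-0.0), np.float32(56.5), np.float32(69.5))
top (np.float32(558.5), np.float32(224.2), np.float32(-0.0), np.float32(55.5), np.float32(74.0))
top (np.float32(652.0), np.float32(221.8), np.float32(0.0), np.float32(54.5), np.float32(67.0))
scene (np.float32(470.7), np.float32(225.5), np.float32(-1.5), np.float32(58.0), np.float32(82.2))
scene (np.float32(556.4), np.float32(223.0), np.float32(-1.1), np.float32(57.8), np.float32(78.2))
scene (np.float32(647.3), np.float32(220.7), np.float32(-1.0), np.float32(57.9), np.float32(81.3))
[ 0.52005126 -0.14317498  0.1185951 ]
```

View pics/c18.png

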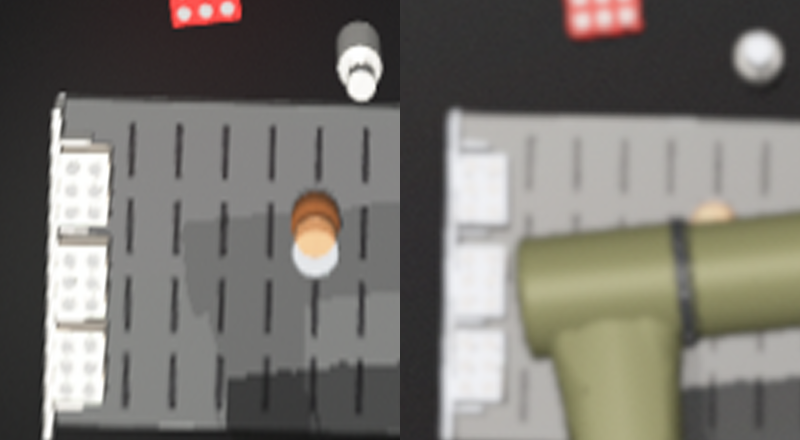

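All three plates sit flush on the lip, at crop px (82,190), (80,282) and (78,368). The jar, weight and red look-alike are where they were, and the gripper is clear. Handing in.

```bash
python3 -c "
from rig import env
print(env.sign_off())"
```

```text
the job is handed in; nothing more can be done
None
```

I handed the job in at about 49 s: all three white plates are in their bays, each pushed home with a long side flat against the lip. The highest reading I saw while pushing was about 6.5 N. The plate in bay1 sits about 5 mm off centre, still clear of the rib.

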